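# Fetch the stamp from behind the jars

### The job

The brass stamp stands at the back of the black rack, boxed in by three jars. First stand all three jars in the grey tray, leaving the stamp in its place; then, with the jars still in the tray, set the stamp upright on the middle of the green disc on the marble slab; last put each jar back upright on the middle of the pad of its own lid colour. Never tip a jar or the stamp over.

Things in the scene. Friction and masses are not known exactly. Their poses are not given: they have to be found in the camera images.
- jar_yellow: Round amber jar with a yellow lid and a paper label, 54 mm across, 95 mm tall, about 0.25 kg; straight sides up to 60 mm, above that a shoulder and neck, then the lid, 48 mm across, from 79 to 95 mm. Origin at the centre of its underside, z up. Starts upright on the yellow pad, in the rack.
- jar_blue: Round amber jar with a blue lid and a paper label, 54 mm across, 95 mm tall, about 0.25 kg; straight sides up to 60 mm, above that a shoulder and neck, then the lid, 48 mm across, from 79 to 95 mm. Origin at the centre of its underside, z up. Starts upright on the blue pad, in the rack.
- jar_red: Round amber jar with a red lid and a paper label, 54 mm across, 95 mm tall, about 0.25 kg; straight sides up to 60 mm, above that a shoulder and neck, then the lid, 48 mm across, from 79 to 95 mm. Origin at the centre of its underside, z up. Starts upright on the red pad, in the rack.
- pad_yellow: Flat yellow square pad, 68 x 68 x 3 mm, fixed on the rack's board; home of the jar with the yellow lid, whose edge it shows around. Origin at the centre of its underside; its top is 3 mm above that, 15 mm above the bench. Its sides are parallel to the rack's x and y.
- pad_blue: Flat blue square pad, 68 x 68 x 3 mm, fixed on the rack's board; home of the jar with the blue lid, whose edge it shows around. Origin at the centre of its underside; its top is 3 mm above that, 15 mm above the bench. Its sides are parallel to the rack's x and y.
- pad_red: Flat red square pad, 68 x 68 x 3 mm, fixed on the rack's board; home of the jar with the red lid, whose edge it shows around. Origin at the centre of its underside; its top is 3 mm above that, 15 mm above the bench. Its sides are parallel to the rack's x and y.
- stamp: Brass hand stamp, upright: round foot 48 mm across and 12 mm high, above it a plain round shank 24 mm across up to 55 mm, about 0.22 kg. Origin at the centre of its underside, z up. Starts standing on the rack's bare board, between the low back wall and the jars. Grip it by the shank.
- rack: Fixed rack: black board 12 mm thick, 250 mm along y, from 115 mm in front (-x) to 85 mm behind (+x) the origin; a wooden back wall 60 mm high (from the bench) along its far edge, its near face 73 mm behind the origin. Origin at bench height below the stamp's place. Pads are centred 70 mm in front (-x), left (+y) and right (-y) of it; which colour is where varies. At yaw 0 its axes are the world's.
- tray: Fixed flat grey metal tray at one side (left or right), empty at the start: 310 mm along its x, 120 mm along its y, walls 5 mm thick and 20 mm high, floor 5 mm thick. Origin at the centre of its underside, at bench height. Has room for the three jars in a row along its x.
- slab: Fixed white marble stamping slab on the other side, 140 x 140 x 25 mm, with a flat green disc 64 mm across marking the middle of its top. Origin at the centre of its underside, at bench height; its top is at 25 mm.

How it is judged (in metres and radians):
On the way, in this order (a step that is already met when the one before it is completed fails the run):
1. all three jars stand upright and released in the tray, while the stamp still stands in its place on the rack (x of jar_yellow in the frame of tray between -0.14 and 0.14 m and y of jar_yellow in the frame of tray between -0.045 and 0.045 m and z of each of jar_yellow, jar_blue, jar_red in the frame of tray below 0.012 m and angle between each of jar_yellow, jar_blue, jar_red, stamp's own z axis and vertical below 0.12 rad and contact force between each of jar_yellow, jar_blue, jar_red and the fingers below 0.3 N and linear speed of each of jar_yellow, jar_blue, jar_red below 0.03 m/s and x of jar_blue in the frame of tray between -0.14 and 0.14 m and y of jar_blue in the frame of tray between -0.045 and 0.045 m and x of jar_red in the frame of tray between -0.14 and 0.14 m and y of jar_red in the frame of tray between -0.045 and 0.045 m and horizontal distance between stamp and rack below 0.03 m and z of stamp in the frame of rack below 0.018 m), for 0.2 s.
2. the stamp stands upright and released on the slab's green disc, while the jars still stand in the tray (horizontal distance between stamp and slab below 0.014 m and z of stamp in the frame of slab below 0.031 m and angle between each of stamp, jar_yellow, jar_blue, jar_red's own z axis and vertical below 0.12 rad and contact force between each of stamp, jar_yellow, jar_blue, jar_red and the fingers below 0.3 N and linear speed of each of stamp, jar_yellow, jar_blue, jar_red below 0.03 m/s and x of jar_yellow in the frame of tray between -0.14 and 0.14 m and y of jar_yellow in the frame of tray between -0.045 and 0.045 m and z of each of jar_yellow, jar_blue, jar_red in the frame of tray below 0.012 m and x of jar_blue in the frame of tray between -0.14 and 0.14 m and y of jar_blue in the frame of tray between -0.045 and 0.045 m and x of jar_red in the frame of tray between -0.14 and 0.14 m and y of jar_red in the frame of tray between -0.045 and 0.045 m), for 0.2 s.
At the end, for the whole second after the job is handed in: Each jar stands upright on the pad of its own lid colour, its centre within 12 mm of the pad's centre; the stamp stands upright on the slab, within 14 mm of the centre of the green disc; all are released and at rest (horizontal distance between stamp and slab below 0.014 m and z of stamp in the frame of slab below 0.031 m and angle between each of stamp, jar_yellow, jar_blue, jar_red's own z axis and vertical below 0.12 rad and contact force between each of stamp, jar_yellow, jar_blue, jar_red and the fingers below 0.3 N and linear speed of each of stamp, jar_yellow, jar_blue, jar_red below 0.03 m/s and horizontal distance between jar_yellow and pad_yellow below 0.012 m and z of jar_yellow in the frame of pad_yellow below 0.008 m and horizontal distance between jar_blue and pad_blue below 0.012 m and z of jar_blue in the frame of pad_blue below 0.008 m and horizontal distance between jar_red and pad_red below 0.012 m and z of jar_red in the frame of pad_red below 0.008 m); the robot touches nothing.
It fails at once if a jar or the stamp is tipped by more than about 35 degrees (angle between any of stamp, jar_yellow, jar_blue, jar_red's own z axis and vertical above 0.6 rad).
It also fails if it takes over 134 s, if anything falls off the work surface, if the arm or the gripper's body presses on something with over 40 N, if the wrist force passes 120 N, or if a joint passes its speed limit or range.

### The arm

A 6-joint arm with a two-finger parallel gripper is mounted at the origin on the work surface. World frame = base frame: x ahead of the robot, y to its left, z up, the work surface at z = 0. Lengths are in mm, angles in rad, forces in N, time in s.
With the tool pointing down it reaches from about 300 to 775 mm from the base axis. Payload 14.6 kg.
Tool frame: the origin (TCP) lies between the finger pads; the fingertips stand manip.tip_reach ahead of it and the grasp point (between the pads) lies 5 mm behind it (manip.tip_reach is the distance from the TCP to the fingertips, in mm); z points along the fingers, y is the line along which they close (so a half turn about z gives the same grasp; the last joint's range is limited). The gripper opens to 94 mm and grips with 3 to 60 N. Pads are 16 mm wide; open, the fingers measure 119 mm over their backs; the gripper's body (75 mm by 177 mm) begins 78 mm behind the grasp point.
Start: joints at [1.123, 0.3, 1.521, -0, 1.321, -0.067], TCP at [204.411, 510.593, 219.446] pointing down, gripper open.
Joint ranges: [-3.03, 3.03], [-0.79, 2.21], [0.23, 2.52], [-1.04, 4.18], [0, 3.07], [-2.55, 2.55]. Speed limits (rad/s): [2.22, 2.22, 2.57, 3.14, 3.14, 3.14].

### API

Orientations are given as [roll, pitch, yaw] about the fixed x, y, z axes, in that order (R = Rz(yaw) Ry(pitch) Rx(roll)).
In Python, from cell import manip gives the robot as it stands. The module is installed in compiled form; this text tells all that it offers.
- The arm moves only by the shell command python3 -m creep 'ROWS' [FORCE]. ROWS is JSON, a list of rows, each a list of 3 entries, a list of its own where there are three numbers: the opening, from -1 (shut) to 1 (fully open), then the shift along the tool's x, y, z in cm, then the turn about the tool's z in units of 5 degrees (1.0 is 5 degrees). In form: [[grip, [tx, ty, tz], roll], ...]. A call has 1 to 12 rows; each row is the pose to reach, as a shift and turn from the pose commanded when the call began, along the tool's axes at that moment; what a row does not reach only later rows make up. A row lasts 1/10 s, in which the tool goes at most 50 mm and 8.59 degrees, less where a joint would pass 70% of its speed; a pose out of reach is approached as far as the arm can. A call with a gripper value outside its range is refused whole. The fingers move at their own pace and stop on an object; FORCE is the grip in N (left out, the last holds). Time passes only in rows, so rows that repeat a pose let the fingers close. It gives the time, the measured TCP pose, the force, the opening and the grip force at its end, in the units of the state.
- manip.read_state(): the state, without advancing time (a new reading comes with each control period).
- manip.camera(name): name is "scene" or "top" or "wrist"; returns the picture (480x640x3 uint8, red, green, blue); there is no depth.
- manip.camera_params(name): a dict with "fovy" (degrees; the focal length in pixels is half the picture's height over the tangent of half this angle, whatever the lens; pixels are square), "cx", "cy" (the principal point, pixels), "origin" and "attitude" of the camera in the world. Camera axes: x right, y down, z forward; pixel columns grow to the right and rows downward; lengths in mm; the calibration is good to about 2 mm. A picture is of the moment at which its call begins: read the wrist's pose just before it. camera_params takes no time and is no camera call; for the wrist camera it gives the pose at the moment of the call.
- manip.sign_off(): hands the job in; it is judged then, once.
The state is a dict: "clock": time; "joints": joint angles; "qd": joint speeds; "effort": joint torques, N m; "eef_pos": TCP position; "eef_rot": TCP orientation; "wrist_force": force on the tool from outside, world axes, zero at the start; "moment": the same for the moment, N m; "finger_gap": finger opening in mm; "finger_force": force on a finger pad.
Only numpy, scipy, OpenCV 4.12 (cv2) and the standard library are available. Lean on these libraries where they do the work, as an engineer would, in place of code of your own. Each camera call takes 0.05 s, during which the arm holds its last target. There are 200 camera calls.

## Working session

There is one attempt and no reset: what is moved stays moved. The work goes in short steps, Python scripts to look and compute and a shell command to move; the robot and the scene stay as the last step left them, time stands still between calls to the robot, and variables do not carry over. Pictures are saved under pics/ and viewed, at most 14 in all, crops included, and the job is handed in when it is done.

```bash
ls; mkdir -p pics
python3 - <<'E'
from cell import manip
import cv2
print(manip.tip_reach, manip.read_state())
for n in("top","scene"):
    print(n,manip.camera_params(n)); cv2.imwrite(f"pics/{n}0.png",manip.camera(n)[:,:,::-1])
print(manip.camera_params("wrist"))
E
```

```text
pics
14.0 {'clock': 0.0, 'joints': array([ 1.12340268e+00,  3.00450912e-01,  1.52156729e+00,  2.81563859e-06,
        1.32070937e+00, -6.66051822e-02]), 'qd': array([-0.00016155,  0.00027079, -0.0014702 , -0.0001471 , -0.00078951,
       -0.00046774]), 'effort': array([-3.84825780e-04, -5.31809235e+01, -3.52741134e+01,  7.08858669e-02,
        2.44285382e-02, -1.56794345e-04]), 'eef_pos': array([204.30798109, 510.38246895, 218.90323077]), 'eef_rot': array([-3.14046043e+00, -7.82572096e-05,  2.76080345e+00]), 'wrist_force': array([-0.80016721, -0.39012275,  1.44580293]), 'moment': array([-0.08566455, -0.00446394, -0.01938539]), 'finger_force': 0.0, 'finger_gap': 93.91006731234174}
top {'fovy': 47.510857830552474, 'cx': 314.71975725483486, 'cy': 239.69719904680582, 'origin': array([433.31815604,  16.31138344, 984.38203826]), 'attitude': array([-3.00676191,  0.00353112, -1.58809851])}
scene {'fovy': 43.51137368636148, 'cx': 313.0272162481789, 'cy': 245.78857220029244, 'origin': array([953.83450387, 504.8785693 , 918.0148854 ]), 'attitude': array([-2.48809765,  0.00621286,  2.46637539])}
{'fovy': 63.77314667529934, 'cx': 319.41036381452676, 'cy': 239.21724046511565, 'origin': array([138.08813414, 535.93876506, 384.72552564]), 'attitude': array([2.89155567e+00, 1.42405055e-03, 1.18921750e+00])}
```

View pics/top0.png

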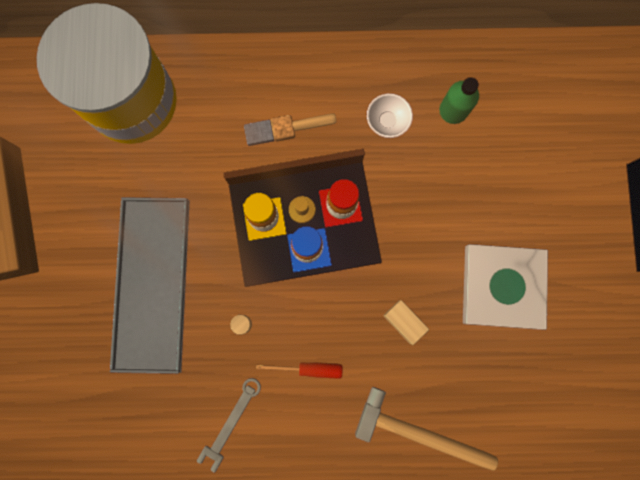

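View pics/scene0.png

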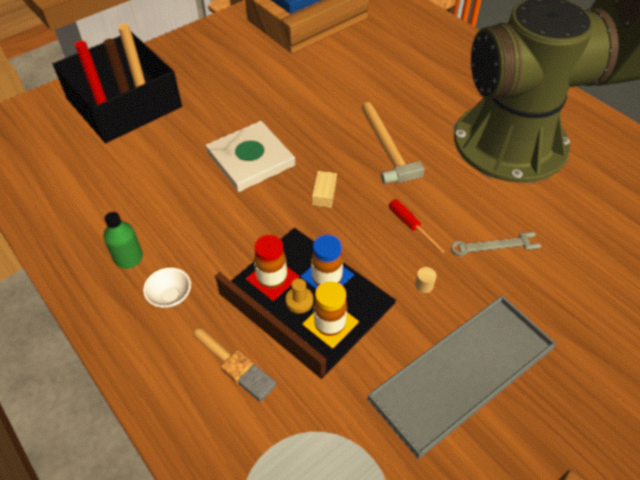

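```bash
cat > h.py <<'E'
import numpy as np, cv2
from scipy.spatial.transform import Rotation as Ro
from cell import manip
def px2w(name,pts,z,cp=None):
    c=cp or manip.camera_params(name); f=240/np.tan(np.radians(c["fovy"]/2))
    R=Ro.from_euler("xyz",c["attitude"]).as_matrix(); o=np.array(c["origin"])
    p=np.atleast_2d(np.array(pts,float))
    d=np.c_[(p[:,0]-c["cx"])/f,(p[:,1]-c["cy"])/f,np.ones(len(p))]@R.T
    return (o+d*((z-o[2])/d[:,2])[:,None])[:,:2]
def w2px(name,P,cp=None):
    c=cp or manip.camera_params(name); f=240/np.tan(np.radians(c["fovy"]/2))
    R=Ro.from_euler("xyz",c["attitude"]).as_matrix()
    q=(np.atleast_2d(P)-c["origin"])@R
    return np.c_[f*q[:,0]/q[:,2]+c["cx"],f*q[:,1]/q[:,2]+c["cy"]]
def tool(xy,z=None,yaw=None):
    """row units to bring the TCP to world xy (mm), height z, tool yaw"""
    s=manip.read_state(); R=Ro.from_euler("xyz",s["eef_rot"])
    p=s["eef_pos"]; t=np.array([xy[0],xy[1],p[2] if z is None else z])-p
    r=0
    if yaw is not None: # tool pointing down: turn about tool z is minus about world z
        r=-((yaw-s["eef_rot"][2]+np.pi/2)%np.pi-np.pi/2)
    return np.round(R.inv().apply(t)/10,2), round(np.degrees(r)/5,2)
E
python3 - <<'E'
import cv2
a=cv2.imread("pics/top0.png")
cv2.imwrite("pics/rack.png",cv2.resize(a[145:295,215:395],None,fx=4,fy=4,interpolation=2))
E
```

```text
(no output)
```

View pics/rack.png

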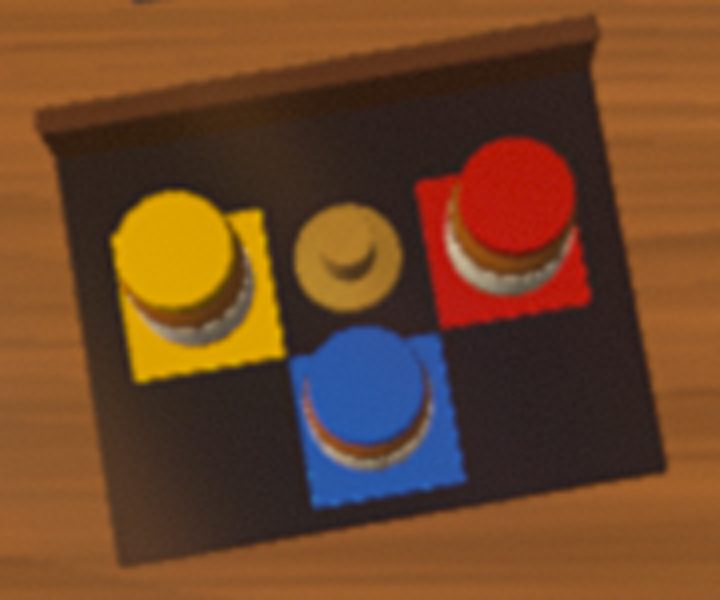

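The crop shows the lids (full-image px) yellow (258,207), blue (306,241), red (344,194), the stamp shank top near (302,205), and the front corners of the board at about (245,286) and (381,262). The top view shows tray corners (122,199), (188,199), (181,372), (112,371) and the green disc at (508,287).

Run:
```python
from h import *
np.set_printoptions(precision=1,suppress=True)
c=lambda L:[(215+u/4-.375,145+v/4-.375) for u,v in L]
print("lids YBR",px2w("top",c([(173,248),(366,385),(517,195)]),95))
print("stamp top",px2w("top",c([(350,238)]),67),"foot",px2w("top",c([(348,257)]),24))
fc=px2w("top",c([(122,565),(665,468)]),12);print("front",fc,np.linalg.norm(fc[0]-fc[1]))
d=(fc[0]-fc[1]);d/=np.linalg.norm(d);yaw=np.arctan2(-d[0],d[1]);x=np.array([d[1],-d[0]])
print("yaw",yaw,"rack",fc.mean(0)+115*x)
b=px2w("top",c([(290,357),(443,335),(466,482),(314,508)]),15);print("blue pad",b.mean(0)," rack",b.mean(0)+70*x)
y=px2w("top",c([(135,382),(287,355),(265,210)]),15);print("ypad",(y[0]+y[2])/2, "->rack",(y[0]+y[2])/2-70*d)
r=px2w("top",c([(442,327),(590,302),(418,181)]),15);print("rpad",(r[1]+r[2])/2,"->rack",(r[1]+r[2])/2+70*d)
t=px2w("top",[(122,199),(188,199),(181,372),(112,371)],20);print("tray",t,t.mean(0))
e=t[0]+t[1]-t[2]-t[3];print("tray yaw",np.arctan2(e[1],e[0]))
a=cv2.imread("pics/top0.png").astype(int);m=(a[:,:,1]>a[:,:,2]+25)&(a[:,:,1]>a[:,:,0]+5)
m[:,:470]=0;m[:240]=0;v,u=np.nonzero(m);print("disc",len(u),u.mean(),v.mean(),px2w("top",[(u.mean(),v.mean())],25))
print(px2w("top",[(467,245),(548,249),(547,328),(464,327)],25).mean(0))
```

```text
lids YBR [[611.1 110.8]
 [552.3  31.5]
 [631.  -32.5]]
stamp top [[619.7  37.9]] foot [[619.8  39.9]]
front [[ 484.5  142.8]
 [ 523.6 -100.2]] 246.05554379830093
yaw 0.15935018713479085 rack [617.6  39.5]
blue pad [547.   27.7]  rack [616.2  38.8]
ypad [605. 107.] ->rack [616.1  37.9]
rpad [627.5 -30.4] ->rack [616.4  38.8]
tray [[644.5 364. ]
 [642.3 244.8]
 [337.4 252.7]
 [341.2 372.2]] [491.4 308.4]
tray yaw -0.02629659026509252
disc 944 507.2489406779661 286.10169491525426 [[ 475.4 -318.6]]
[ 474.1 -317.2]
```

```bash
python3 -c "
from h import *
print(tool((570,40),300,3.30))"
```

```text
(array([-51.43, -30.09,  -8.08]), np.float64(-6.18))
```

```bash
python3 -m creep '[[1,[-25,-15,-8],-3],[1,[-25,-15,-8],-3],[1,[-25,-15,-8],-3],[1,[-25,-15,-8],-3],[1,[-25,-15,-8],-3],[1,[-51.4,-30.1,-8],-6.2],[1,[-51.4,-30.1,-8],-6.2],[1,[-51.4,-30.1,-8],-6.2],[1,[-51.4,-30.1,-8],-6.2],[1,[-51.4,-30.1,-8],-6.2],[1,[-51.4,-30.1,-8],-6.2],[1,[-51.4,-30.1,-8],-6.2]]' 15
python3 - <<'E'
from h import *
import pickle
manip.read_state()
import time
p=manip.camera_params("wrist");a=manip.camera("wrist");pickle.dump(p,open("w1.pkl","wb"))
print(manip.read_state()["eef_pos"],manip.read_state()["eef_rot"],manip.read_state()["qd"])
cv2.imwrite("pics/w1.png",a[:,:,::-1])
E
```

```text
clock: 1.3
eef_pos: [557.6, 54.7, 298.5]
eef_rot: [3.141, -0.0, -2.981]
wrist_force: [0.7, 1.3, 0.0]
finger_gap: 94.2
finger_force: 0.0
[560.48859341  49.7184697  297.81157189] [-3.14021409e+00 -6.59084932e-04 -2.98507462e+00] [ 0.08650945 -0.05049315  0.09530201  0.00594009 -0.02558149  0.13529038]
```

View pics/w1.png

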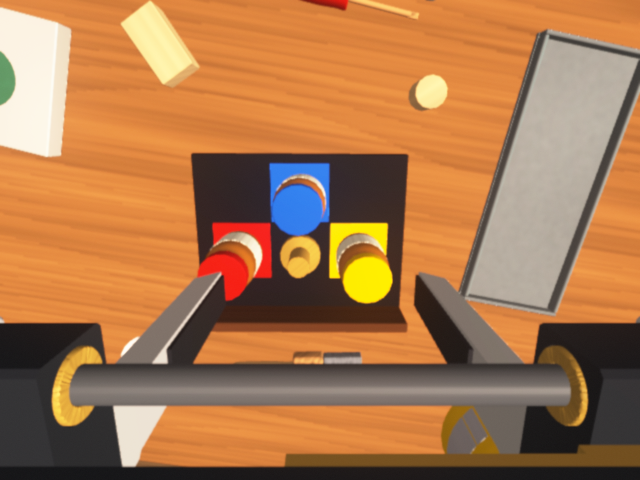

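The wrist view shows the board's front corners at (192,154) and (407,154). The blue pad spans (270,164)-(329,223), red starts at (213,223), and yellow spans (330,223)-(387,277). Lid centres are blue (297,209), red (224,275), yellow (367,276). The lid tops are actually at z=110, because the jars stand on the pads.

Run:
```python
from h import *
import pickle
np.set_printoptions(precision=1,suppress=True)
p=pickle.load(open("w1.pkl","rb"));W=lambda P,z:px2w("wrist",P,z,p)
c=lambda L:[(215+u/4-.375,145+v/4-.375) for u,v in L]
print("top lids YBR",px2w("top",c([(173,248),(366,385),(517,195)]),110))
print("wrist lids YBR",W([(367,276),(297,209),(224,275)],110))
f=W([(192,154),(407,154)],12);d=f[1]-f[0];print(f,np.linalg.norm(d));d/=np.linalg.norm(d);x=np.array([d[1],-d[0]])
print("yaw",np.arctan2(x[1],x[0]),"rack",f.mean(0)+115*x)
print("pads Y B",W([(330,223),(387,223),(387,277),(330,277)],15).mean(0),W([(270,164),(329,164),(329,223),(270,223)],15).mean(0), "R",W([(213,223),(271,278)],15).mean(0))
print("stamp foot",W([(300,255)],24))
print(manip.read_state()["eef_pos"],manip.read_state()["eef_rot"][2],tool((550,28.5),300,3.30))
```

```text
top lids YBR [[608.1 109.2]
 [550.3  31.3]
 [627.6 -31.7]]
wrist lids YBR [[605.4 107.8]
 [551.   31.2]
 [626.4 -29.4]]
[[524.7 -99.8]
 [485.6 143.3]] 246.24926224482715
yaw 0.15932853295935137 rack [618.7  40. ]
pads Y B [606.6 109.1] [550.2  28.6] R [629.5 -29.5]
stamp foot [[620.7  40.1]]
[560.5  49.7 297.8] -2.9850746187858825 (array([ 1.4, -1.9, -0.2]), np.float64(-0.02))
```

```bash
python3 -m creep '[[1,[1.4,-1.2,0],0],[1,[1.4,-1.2,0],0],[1,[1.4,-1.2,0],0],[1,[1.4,-1.2,0],0]]'; python3 -c "
from h import *
print(tool((550,29.5),55,3.3016))"
```

```text
clock: 1.75
eef_pos: [544.9, 43.4, 298.7]
eef_rot: [3.142, 0.0, -2.981]
wrist_force: [0.6, 0.1, -1.1]
finger_gap: 93.9
finger_force: 0.0
(array([-0.28, -1.45, 24.37]), np.float64(0.01))
```

```bash
python3 -m creep '[[1,[-0.3,-1.4,0],0],[1,[-0.3,-1.4,5],0],[1,[-0.3,-1.4,10],0],[1,[-0.3,-1.4,15],0],[1,[-0.3,-1.4,19],0],[1,[-0.3,-1.4,22],0],[1,[-0.3,-1.4,24.4],0],[1,[-0.3,-1.4,24.4],0],[1,[-0.3,-1.4,24.4],0],[-1,[-0.3,-1.4,24.4],0],[-1,[-0.3,-1.4,24.4],0],[-1,[-0.3,-1.4,24.4],0]]' 15; python3 -m creep '[[-1,[0,0,0],0],[-1,[0,0,0],0],[-1,[0,0,0],0],[-1,[0,0,0],0]]'
```

```text
clock: 2.95
eef_pos: [550.5, 29.3, 55.6]
eef_rot: [-3.141, 0.002, -2.981]
wrist_force: [0.2, -0.2, -0.4]
finger_gap: 73.2
finger_force: 0.0
clock: 3.35
eef_pos: [550.1, 29.5, 54.9]
eef_rot: [3.141, 0.0, -2.981]
wrist_force: [-1.7, 3.9, 4.5]
finger_gap: 53.8
finger_force: 15.0
```

```bash
python3 -m creep '[[-1,[0,0,-1],0],[-1,[0,0,-4],0],[-1,[0,0,-8],0],[-1,[0,0,-12],0],[-1,[0,0,-15],0],[-1,[0,0,-15],0],[-1,[0,0,-15],0]]'; python3 -c "
from h import *
print(tool((491.4,308.4),45,None))"
```

```text
clock: 4.05
eef_pos: [549.7, 29.1, 204.1]
eef_rot: [-3.141, -0.0, -2.981]
wrist_force: [-0.2, -0.6, -3.5]
finger_gap: 53.7
finger_force: 15.0
(array([ 1.29, 28.5 , 15.91]), np.float64(0.0))
```

```bash
python3 -m creep '[[-1,[0.2,3,0],0],[-1,[0.4,7,0],0],[-1,[0.6,11,0],0],[-1,[0.8,15,0],0],[-1,[1,19,0],0],[-1,[1.2,23,0],0],[-1,[1.3,26.5,0],0],[-1,[1.3,28.5,0],0],[-1,[1.3,28.5,0],0],[-1,[1.3,28.5,4],0],[-1,[1.3,28.5,8],0],[-1,[1.3,28.5,11],0]]'; python3 -c "
from h import *
print(tool((491.4,308.4),45,None))"
```

```text
clock: 5.25
eef_pos: [490.6, 306.8, 90.8]
eef_rot: [-3.14, -0.004, -2.982]
wrist_force: [1.0, -0.0, -2.7]
finger_gap: 54.2
finger_force: 15.0
(array([-0.13,  0.15,  4.58]), np.float64(0.0))
```

```bash
python3 -m creep '[[-1,[0,0,2],0],[-1,[0,0,3.5],0],[-1,[0,0,4.6],0],[-1,[0,0,4.9],0],[-1,[0,0,4.9],0],[-1,[0,0,4.9],0]]';python3 -m creep '[[1,[0,0,0],0],[1,[0,0,0],0],[1,[0,0,0],0],[1,[0,0,0],0],[1,[0,0,-4],0],[1,[0,0,-8],0],[1,[0,0,-12],0],[1,[0,0,-16],0],[1,[0,0,-16],0],[1,[0,0,-16],0]]'; python3 -c "
from h import *
print(tool((607,108.5),205,0.16+np.pi/2),manip.read_state()['joints'])"
```

```text
clock: 5.85
eef_pos: [492.1, 308.6, 46.2]
eef_rot: [3.141, 0.001, -2.981]
wrist_force: [-0.3, -0.2, -3.7]
finger_gap: 53.7
finger_force: 15.0
clock: 6.85
eef_pos: [491.8, 308.6, 206.1]
eef_rot: [3.141, 0.001, -2.981]
wrist_force: [0.8, -0.1, -0.3]
finger_gap: 94.1
finger_force: 0.0
(array([ -8.18, -21.6 ,   0.11]), np.float64(-18.0)) [ 4.97375957e-01  3.77851321e-01  1.44864293e+00 -2.19350033e-05
  1.31367010e+00 -1.23373820e+00]
```

```bash
python3 -m creep '[[1,[-2,-4,0],2],[1,[-4,-8,0],4],[1,[-6,-12,0],6],[1,[-7,-16,0],8],[1,[-8.2,-19.5,0],10],[1,[-8.2,-21.6,0],12],[1,[-8.2,-21.6,0],14],[1,[-8.2,-21.6,0],16],[1,[-8.2,-21.6,0],18],[1,[-8.2,-21.6,0],18],[1,[-8.2,-21.6,0],18],[1,[-8.2,-21.6,0],18]]'; python3 -c "
from h import *
print(tool((607,108.5),55,0.16+np.pi/2),manip.read_state()['joints'])"
```

```text
clock: 8.05
eef_pos: [606.7, 108.3, 203.9]
eef_rot: [-3.139, -0.0, 1.73]
wrist_force: [0.0, 0.4, -0.0]
finger_gap: 94.0
finger_force: 0.0
(array([1.000e-02, 7.000e-02, 1.489e+01]), np.float64(-0.01)) [ 1.17253887e-01  4.61740759e-01  1.33579397e+00  1.44822155e-05
  1.34660342e+00 -4.19371499e-02]
```

```bash
python3 -m creep '[[1,[0,0,4],0],[1,[0,0,8],0],[1,[0,0,11],0],[1,[0,0,13],0],[1,[0,0,14.9],0],[1,[0,0,14.9],0],[1,[0,0,14.9],0],[-1,[0,0,14.9],0],[-1,[0,0,14.9],0],[-1,[0,0,14.9],0],[-1,[0,0,14.9],0],[-1,[0,0,14.9],0]]';python3 -m creep '[[-1,[0,0,0],0],[-1,[0,0,0],0],[-1,[0,0,-1],0],[-1,[0,0,-4],0],[-1,[0,0,-8],0],[-1,[0,0,-12],0],[-1,[0,0,-15],0],[-1,[0,0,-15],0],[-1,[0,0,-15],0]]'; python3 -c "
from h import *
print(tool((581.4,306),45))"
```

```text
clock: 9.25
eef_pos: [607.2, 108.4, 56.8]
eef_rot: [3.141, 0.0, 1.731]
wrist_force: [2.4, 0.8, 1.8]
finger_gap: 56.9
finger_force: 1.0
clock: 10.15
eef_pos: [606.8, 108.4, 206.4]
eef_rot: [-3.141, -0.0, 1.731]
wrist_force: [-1.3, -0.0, -3.2]
finger_gap: 53.6
finger_force: 15.0
(array([19.91,  0.65, 16.14]), np.float64(0.0))
```

```bash
python3 -m creep '[[-1,[3,0.1,0],0],[-1,[7,0.2,0],0],[-1,[11,0.4,0],0],[-1,[15,0.5,0],0],[-1,[18.5,0.6,0],0],[-1,[19.9,0.7,0],0],[-1,[19.9,0.7,0],0],[-1,[19.9,0.7,4],0],[-1,[19.9,0.7,8],0],[-1,[19.9,0.7,12],0],[-1,[19.9,0.7,14],0],[-1,[19.9,0.7,14],0]]'; python3 -c "
from h import *
print(tool((581.4,306),45))"
```

```text
clock: 11.35
eef_pos: [580.9, 303.5, 62.5]
eef_rot: [-3.135, 0.002, 1.73]
wrist_force: [-0.9, 0.5, -2.1]
finger_gap: 53.6
finger_force: 15.0
(array([0.24, 0.1 , 1.75]), np.float64(0.0))
```

```bash
python3 -m creep '[[-1,[0,0,0],0],[-1,[0,0,0.8],0],[-1,[0,0,1.4],0],[-1,[0,0,1.8],0],[-1,[0,0,1.8],0],[-1,[0,0,1.8],0]]'
```

```text
clock: 11.95
eef_pos: [582.3, 306.1, 48.7]
eef_rot: [3.141, -0.0, 1.731]
wrist_force: [-0.1, -0.7, -2.4]
finger_gap: 53.4
finger_force: 15.0
```

```bash
python3 -m creep '[[-1,[0,0,0.3],0],[-1,[0,0,0.3],0],[-1,[0,0,0.3],0],[0.55,[0,0,0.3],0],[0.55,[0,0,0.3],0],[0.55,[0,0,0.3],0],[0.55,[0,0,0.3],0],[0.55,[0,0,-4],0],[0.55,[0,0,-8],0],[0.55,[0,0,-12],0],[1,[0,0,-16],0],[1,[0,0,-16],0]]'; python3 -c "
from h import *
print(tool((629,-30),55,0.16+np.pi/2))"
```

```text
clock: 13.15
eef_pos: [583.8, 306.7, 215.0]
eef_rot: [3.133, -0.002, 1.731]
wrist_force: [-0.4, -0.1, 0.1]
finger_gap: 85.3
finger_force: 0.0
(array([-34.  ,  -1.05,  15.9 ]), np.float64(0.0))
```

```bash
python3 -m creep '[[1,[-4,-0.1,0],0],[1,[-9,-0.3,0],0],[1,[-14,-0.4,0],0],[1,[-19,-0.6,0],0],[1,[-24,-0.8,0],0],[1,[-29,-0.9,0],0],[1,[-32.5,-1,0],0],[1,[-34,-1,0],0],[1,[-34,-1,0],0],[1,[-34,-1,0],0],[1,[-34,-1,0],0],[1,[-34,-1,0],0]]'; python3 -c "
from h import *
print(tool((629,-30),55,0.16+np.pi/2))"
```

```text
clock: 14.35
eef_pos: [626.6, -29.8, 208.6]
eef_rot: [3.142, -0.0, 1.733]
wrist_force: [0.2, 0.7, 0.4]
finger_gap: 94.0
finger_force: 0.0
(array([-0.06,  0.23, 15.36]), np.float64(0.02))
```

```bash
python3 -m creep '[[1,[0,0.2,4],0],[1,[0,0.2,8],0],[1,[0,0.2,11],0],[1,[0,0.2,13.5],0],[1,[0,0.2,15.3],0],[1,[0,0.2,15.3],0],[1,[0,0.2,15.3],0],[-1,[0,0.2,15.3],0],[-1,[0,0.2,15.3],0],[-1,[0,0.2,15.3],0],[-1,[0,0.2,15.3],0],[-1,[0,0.2,15.3],0]]';python3 -m creep '[[-1,[0,0,0],0],[-1,[0,0,0],0],[-1,[0,0,-1],0],[-1,[0,0,-4],0],[-1,[0,0,-8],0],[-1,[0,0,-12],0],[-1,[0,0,-15],0],[-1,[0,0,-16],0],[-1,[0,0,-16],0],[-1,[0,0,-16],0]]'; python3 -c "
from h import *
print(tool((401.4,311),45))"
```

```text
clock: 15.55
eef_pos: [628.7, -31.0, 55.8]
eef_rot: [3.141, 0.0, 1.731]
wrist_force: [0.4, -0.6, -1.2]
finger_gap: 57.5
finger_force: 0.0
clock: 16.55
eef_pos: [628.0, -30.9, 213.6]
eef_rot: [-3.139, -0.001, 1.731]
wrist_force: [-0.0, -0.8, -3.4]
finger_gap: 53.9
finger_force: 15.0
(array([ 37.36, -16.87,  16.93]), np.float64(0.0))
```

```bash
python3 -m creep '[[-1,[3,-1.4,0],0],[-1,[7,-3.2,0],0],[-1,[11,-5,0],0],[-1,[15,-6.8,0],0],[-1,[19,-8.6,0],0],[-1,[23,-10.4,0],0],[-1,[27,-12.2,0],0],[-1,[31,-14,0],0],[-1,[35,-15.8,0],0],[-1,[37.4,-16.9,0],0],[-1,[37.4,-16.9,0],0],[-1,[37.4,-16.9,0],0]]'; python3 -m creep '[[-1,[0,0,0],0],[-1,[0,0,4],0],[-1,[0,0,8],0],[-1,[0,0,12],0],[-1,[0,0,14],0],[-1,[0,0,14],0],[-1,[0,0,14],0],[-1,[0,0,14],0]]'; python3 -c "
from h import *
print(tool((401.4,311),45))"
```

```text
clock: 17.75
eef_pos: [401.6, 311.1, 214.1]
eef_rot: [-3.139, 0.001, 1.732]
wrist_force: [-0.5, -0.1, -3.4]
finger_gap: 53.7
finger_force: 15.0
clock: 18.55
eef_pos: [403.0, 311.4, 77.1]
eef_rot: [3.139, -0.001, 1.73]
wrist_force: [0.4, 0.5, -3.1]
finger_gap: 53.8
finger_force: 15.0
(array([-0.02, -0.17,  3.21]), np.float64(0.0))
```

```bash
python3 -m creep '[[-1,[0,0,1],0],[-1,[0,0,2],0],[-1,[0,0,2.7],0],[-1,[0,0,3.1],0],[-1,[0,0,3.1],0],[-1,[0,0,3.1],0],[-1,[0,0,3.1],0]]';  python3 -m creep '[[0.55,[0,0,0],0],[0.55,[0,0,0],0],[0.55,[0,0,0],0],[0.55,[0,0,0],0],[0.55,[0,0,-4],0],[0.55,[0,0,-8],0],[0.55,[0,0,-12],0],[1,[0,0,-16],0],[1,[0,0,-16],0],[1,[0,0,-16],0]]'
python3 - <<'E'
from h import *
cv2.imwrite("pics/top1.png",manip.camera("top")[:,:,::-1])
print(tool((618.5,39.5),205))
E
```

```text
clock: 19.25
eef_pos: [402.1, 311.3, 44.4]
eef_rot: [-3.142, 0.0, 1.731]
wrist_force: [-1.2, -0.2, -2.5]
finger_gap: 53.9
finger_force: 15.0
clock: 20.25
eef_pos: [402.2, 311.3, 204.8]
eef_rot: [3.14, -0.001, 1.731]
wrist_force: [0.0, -0.0, -0.2]
finger_gap: 92.2
finger_force: 0.0
(array([-30.27,  17.06,  -0.13]), np.float64(0.0))
```

View pics/top1.png

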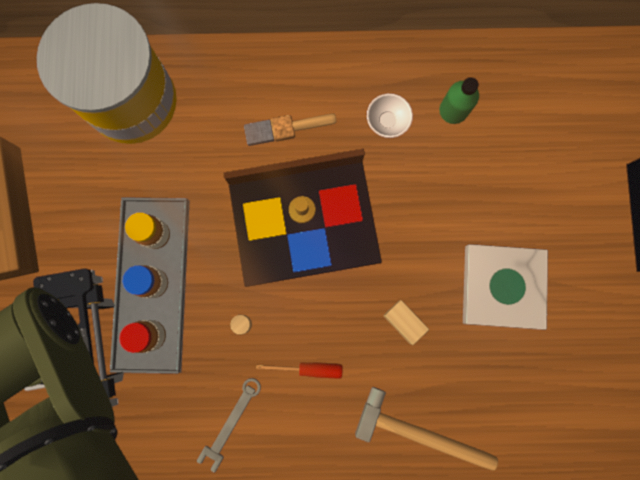

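The view shows all three jars upright in the tray (yellow (143,229), blue (140,281), red (135,337)) and the stamp untouched at (302,209). The pads are now fully visible.

```bash
python3 - <<'E'
from h import *
np.set_printoptions(precision=1,suppress=True)
a=cv2.imread("pics/top1.png"); hsv=cv2.cvtColor(a,40)
a=a.astype(int);x0,y0,x1,y1=230,170,375,280
H=hsv[:,:,0].astype(int);S=hsv[:,:,1];V=hsv[:,:,2]
for n,lo,hi in(("Y",20,32),("B",100,125),("R",-1,4)):
    m=(H>lo)&(H<hi)&(S>180)&(V>110); m[:y0]=0;m[y1:]=0;m[:,:x0]=0;m[:,x1:]=0
    k,l,st,ce=cv2.connectedComponentsWithStats(m.astype("uint8"));i=1+st[1:,4].argmax()
    print(n,st[i,4],ce[i],px2w("top",[ce[i]],15))
cv2.imwrite("pics/st.png",cv2.resize(a[185:235,275:330].astype("uint8"),None,fx=10,fy=10,interpolation=2))
E
python3 -m creep '[[1,[-3,1.7,0],0],[1,[-7,3.9,0],0],[1,[-11,6.2,0],0],[1,[-15,8.4,0],0],[1,[-19,10.7,0],0],[1,[-23,12.9,0],0],[1,[-27,15.2,0],0],[1,[-30.3,17.1,0],0],[1,[-30.3,17.1,0],0],[1,[-30.3,17.1,0],0],[1,[-30.3,17.1,0],0]]'; python3 -c "
from h import *
print(tool((619.5,39.5),45))
import pickle;p=manip.camera_params('wrist');pickle.dump(p,open('w2.pkl','wb'));cv2.imwrite('pics/w2.png',manip.camera('wrist')[:,:,::-1])"
```

```text
Y 1473 [264.  218.4] [[605.2 108.3]]
B 1144 [307.4 252.2] [[542.5  30.9]]
R 1430 [340.3 205.4] [[626.6 -29.9]]
clock: 21.4
eef_pos: [618.6, 40.3, 203.6]
eef_rot: [-3.14, -0.0, 1.732]
wrist_force: [-0.6, 0.5, 0.2]
finger_gap: 93.6
finger_force: 0.0
(array([-0.1 ,  0.11, 15.86]), np.float64(0.0))
```

View pics/w2.png

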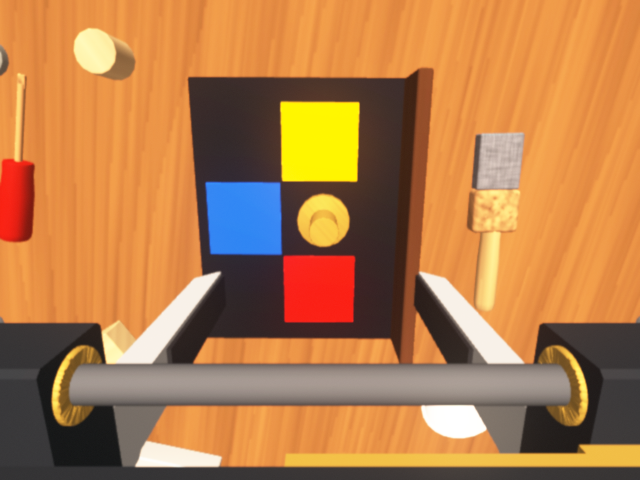

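The wrist view shows the pad centres near yellow (320,141), blue (245,218) and red (319,289). The stamp foot is at (324,220) and the shank top at about (326,228), between the open fingers.

```bash
python3 - <<'E'
from h import *
import pickle
np.set_printoptions(precision=1,suppress=True)
p=pickle.load(open("w2.pkl","rb"));W=lambda P,z:px2w("wrist",P,z,p).mean(0)
print("Y",W([(281,102),(358,102),(358,181),(282,181)],15),"B",W([(207,182),(280,182),(282,254),(210,254)],15),"R",W([(283,255),(354,256),(354,322),(285,322)],15))
print("foot",W([(324,220)],24),"top",W([(326,229)],67))
print(px2w("top",[(307.7,209)],12), px2w("top",[(309.2,250)],15))
E
python3 -m creep '[[0.3,[-0.1,0.1,3],0],[0.3,[-0.1,0.1,6],0],[0.3,[-0.1,0.1,9],0],[0.3,[-0.1,0.1,12],0],[0.3,[-0.1,0.1,14],0],[0.3,[-0.1,0.1,15.5],0],[0.3,[-0.1,0.1,15.9],0],[0.3,[-0.1,0.1,15.9],0],[0.3,[-0.1,0.1,15.9],0]]'
```

```text
Y [607.5 108.2] B [549.3  28.5] R [629.1 -30.1]
foot [622.3  41.1] top [623.2  42.6]
[[621.7  29.2]] [[546.4  27.7]]
clock: 22.35
eef_pos: [621.0, 38.8, 46.8]
eef_rot: [3.14, 0.0, 1.731]
wrist_force: [0.7, -0.4, -0.6]
finger_gap: 61.4
finger_force: 0.0
```

```bash
python3 -m creep '[[0.3,[0.2,0,0],0],[0.3,[0.2,0,0],0],[-1,[0.2,0,0],0],[-1,[0.2,0,0],0],[-1,[0.2,0,0],0],[-1,[0.2,0,0],0],[-1,[0.2,0,0],0],[-1,[0.2,0,0],0]]' 20; python3 -m creep '[[-1,[0,0,0],0],[-1,[0,0,-1],0],[-1,[0,0,-4],0],[-1,[0,0,-8],0],[-1,[0,0,-12],0],[-1,[0,0,-13],0],[-1,[0,0,-13],0]]'; python3 -c "
from h import *
print(tool((475,-318.5),58))"
```

```text
clock: 23.15
eef_pos: [620.2, 40.6, 45.6]
eef_rot: [3.141, 0.0, 1.731]
wrist_force: [2.0, -0.1, -1.4]
finger_gap: 22.7
finger_force: 20.0
clock: 23.85
eef_pos: [620.4, 40.6, 176.8]
eef_rot: [3.139, 0.0, 1.731]
wrist_force: [0.8, -0.6, -3.2]
finger_gap: 23.0
finger_force: 20.0
(array([-33.12, -20.11,  11.85]), np.float64(0.0))
```

```bash
python3 -m creep '[[-1,[-3,-1.8,0],0],[-1,[-7,-4.2,0],0],[-1,[-11,-6.6,0],0],[-1,[-15,-9,0],0],[-1,[-19,-11.4,0],0],[-1,[-23,-13.8,0],0],[-1,[-27,-16.2,0],0],[-1,[-31,-18.6,0],0],[-1,[-33.1,-20.1,0],0],[-1,[-33.1,-20.1,0],0],[-1,[-33.1,-20.1,0],0],[-1,[-33.1,-20.1,0],0]]'; python3 -m creep '[[-1,[0,0,3],0],[-1,[0,0,6],0],[-1,[0,0,8],0],[-1,[0,0,8],0],[-1,[0,0,8],0],[-1,[0,0,8],0]]'; python3 -c "
from h import *
print(tool((475,-318.5),58.6))
import pickle;p=manip.camera_params('wrist');pickle.dump(p,open('w3.pkl','wb'));cv2.imwrite('pics/w3.png',manip.camera('wrist')[:,:,::-1])"
```

```text
clock: 25.05
eef_pos: [474.6, -317.1, 174.5]
eef_rot: [-3.14, -0.001, 1.732]
wrist_force: [0.9, 0.8, -2.4]
finger_gap: 23.2
finger_force: 20.0
clock: 25.65
eef_pos: [475.2, -318.2, 96.9]
eef_rot: [3.14, 0.001, 1.732]
wrist_force: [0.5, 0.1, -2.1]
finger_gap: 23.0
finger_force: 20.0
(array([-0.02, -0.03,  3.83]), np.float64(0.0))
```

View pics/w3.png

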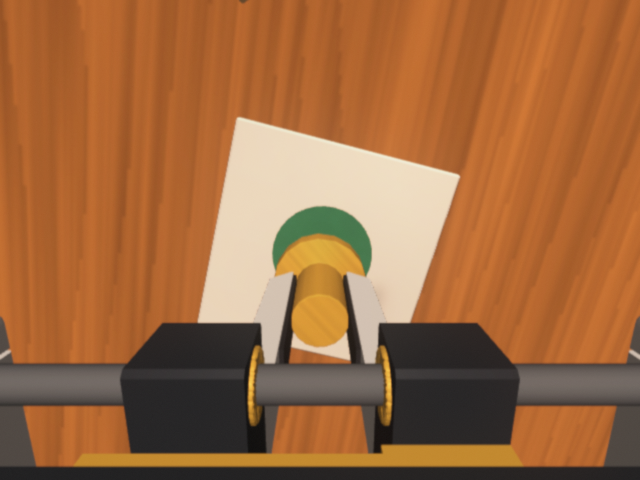

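The disc spans columns 273-372 with its top at row 207, so its centre is about (322,255). The stamp is held upright just above it.

Run:
```python
from h import *
import pickle
p=pickle.load(open("w3.pkl","rb"))
for c in [(475,-318.5),(475,-316.5),(475,-320.5),(477,-318.5)]:
    t=np.linspace(0,2*np.pi,73);q=w2px("wrist",np.c_[c[0]+32*np.cos(t),c[1]+32*np.sin(t),t*0+25],p)
    print(c,q[:,0].min(),q[:,0].max(),q[:,1].min())
```

```text
(475, -318.5) 269.1320840839543 368.76628066130104 204.48574065868058
(475, -316.5) 269.5305122330301 369.36212147942786 201.33232923698273
(475, -320.5) 268.7352386935236 368.17280178938654 207.62624115578464
(477, -318.5) 272.2288567613042 371.8237140572145 204.99335310077237
```

```bash
python3 -m creep '[[-1,[-0.1,0.1,1.5],0],[-1,[-0.1,0.1,2.5],0],[-1,[-0.1,0.1,3.2],0],[-1,[-0.1,0.1,3.5],0],[-1,[-0.1,0.1,3.7],0],[-1,[-0.1,0.1,3.8],0],[-1,[-0.1,0.1,3.8],0],[-1,[-0.1,0.1,3.8],0],[-1,[-0.1,0.1,3.8],0]]'; python3 -m creep '[[0.2,[0,0,0],0],[0.2,[0,0,0],0],[0.2,[0,0,0],0],[0.2,[0,0,0],0],[0.2,[0,0,-4],0],[0.5,[0,0,-8],0],[1,[0,0,-12],0],[1,[0,0,-16],0],[1,[0,0,-16],0],[1,[0,0,-16],0]]'
python3 - <<'E'
from h import *
import pickle;p=manip.camera_params('wrist');pickle.dump(p,open('w4.pkl','wb'));cv2.imwrite('pics/w4.png',manip.camera('wrist')[:,:,::-1])
print(tool((402,311.3),None),tool((628.9,-30.8),None))
E
```

```text
clock: 26.6
eef_pos: [475.7, -319.1, 58.5]
eef_rot: [3.141, 0.0, 1.731]
wrist_force: [-5.0, 2.6, 6.5]
finger_gap: 22.8
finger_force: 20.0
clock: 27.6
eef_pos: [475.7, -319.1, 218.0]
eef_rot: [3.141, 0.001, 1.731]
wrist_force: [-0.4, -0.1, -0.9]
finger_gap: 92.2
finger_force: 0.0
(array([6.338e+01, 2.810e+00, 4.000e-02]), np.float64(0.0)) (array([25.99, 19.75,  0.  ]), np.float64(0.0))
```

View pics/w4.png

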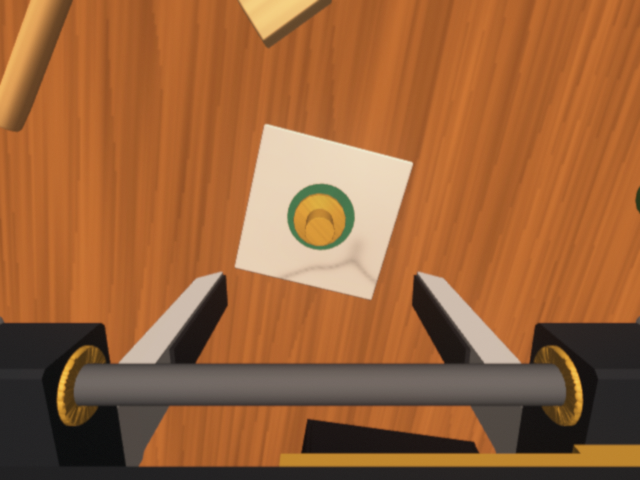

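The stamp stands upright on the disc: foot at (320,220), disc at (321,216), so it is within about 2 mm of the centre.

```bash
python3 -m creep '[[1,[5,0.2,0],0],[1,[10,0.4,0],0],[1,[15,0.7,0],0],[1,[20,0.9,0],0],[1,[25,1.1,0],0],[1,[30,1.3,0],0],[1,[35,1.6,0],0],[1,[40,1.8,0],0],[1,[45,2,0],0],[1,[50,2.2,0],0],[1,[50,2.2,0],0],[1,[50,2.2,0],0]]'; python3 -m creep '[[0.55,[4,0.2,0],0],[0.55,[8,0.4,0],0],[0.55,[12,0.5,0],0],[0.55,[13.4,0.6,0],0],[0.55,[13.4,0.6,0],0],[0.55,[13.4,0.6,0],0],[0.55,[13.4,0.6,0],0],[0.55,[13.4,0.6,0],0]]';python3 -c "
from h import *
print(tool((402.1,311.3),45.5,1.731))"
```

```text
clock: 28.85
eef_pos: [416.9, 178.6, 216.3]
eef_rot: [-3.139, 0.001, 1.734]
wrist_force: [1.0, 0.0, -0.2]
finger_gap: 94.2
finger_force: 0.0
clock: 29.65
eef_pos: [402.6, 310.2, 217.7]
eef_rot: [3.141, 0.0, 1.729]
wrist_force: [-0.0, -0.0, 0.2]
finger_gap: 73.0
finger_force: 0.0
(array([ 0.12, -0.03, 17.22]), np.float64(-0.02))
```

```bash
python3 -m creep '[[0.55,[0.1,0,4],0],[0.55,[0.1,0,8],0],[0.55,[0.1,0,12],0],[0.55,[0.1,0,15],0],[0.55,[0.1,0,17.2],0],[0.55,[0.1,0,17.2],0],[0.55,[0.1,0,17.2],0],[-1,[0.1,0,17.2],0],[-1,[0.1,0,17.2],0],[-1,[0.1,0,17.2],0],[-1,[0.1,0,17.2],0],[-1,[0.1,0,17.2],0]]' 15;python3 -m creep '[[-1,[0,0,0],0],[-1,[0,0,-1],0],[-1,[0,0,-4],0],[-1,[0,0,-8],0],[-1,[0,0,-12],0],[-1,[0,0,-16],0],[-1,[0,0,-16],0],[-1,[0,0,-16],0]]'; python3 -c "
from h import *
print(tool((629,-30.5),56))"
```

```text
clock: 30.85
eef_pos: [402.3, 312.5, 46.6]
eef_rot: [3.14, -0.0, 1.731]
wrist_force: [-1.4, -2.0, 7.8]
finger_gap: 53.8
finger_force: 15.0
clock: 31.65
eef_pos: [401.8, 312.2, 205.9]
eef_rot: [3.141, -0.0, 1.731]
wrist_force: [0.0, -0.2, -4.0]
finger_gap: 54.0
finger_force: 15.0
(array([-37.46,  16.95,  14.99]), np.float64(0.0))
```

```bash
python3 -m creep '[[-1,[-3,1.4,0],0],[-1,[-7,3.2,0],0],[-1,[-11,5,0],0],[-1,[-15,6.8,0],0],[-1,[-19,8.6,0],0],[-1,[-23,10.4,0],0],[-1,[-27,12.2,0],0],[-1,[-31,14,0],0],[-1,[-35,15.8,0],0],[-1,[-37.4,16.9,0],0],[-1,[-37.4,16.9,0],0],[-1,[-37.4,16.9,0],0]]'; python3 -m creep '[[-1,[0,0,0],0],[-1,[0,0,4],0],[-1,[0,0,8],0],[-1,[0,0,11],0],[-1,[0,0,13],0],[-1,[0,0,13],0],[-1,[0,0,13],0],[-1,[0,0,13],0]]'; python3 -c "
from h import *
print(tool((629,-29.4),56.5))"
```

```text
clock: 32.85
eef_pos: [627.8, -30.1, 203.4]
eef_rot: [-3.138, -0.001, 1.73]
wrist_force: [-1.0, 0.6, -2.7]
finger_gap: 54.2
finger_force: 15.0
clock: 33.65
eef_pos: [629.1, -29.6, 77.4]
eef_rot: [3.139, 0.001, 1.732]
wrist_force: [0.6, 0.0, -2.7]
finger_gap: 54.1
finger_force: 15.0
(array([ 0.03, -0.01,  2.09]), np.float64(0.0))
```

```bash
python3 -m creep '[[-1,[0,0,0.7],0],[-1,[0,0,1.3],0],[-1,[0,0,1.8],0],[-1,[0,0,2],0],[-1,[0,0,2],0],[-1,[0,0,2],0]]';  python3 -m creep '[[0.9,[0,0,0],0],[0.9,[0,0,0],0],[0.9,[0,0,0],0],[0.9,[0,0,0],0],[0.9,[0,0,-4],0],[0.9,[0,0,-8],0],[0.9,[0,0,-12],0],[0.55,[0,0,-16],0],[0.55,[0,0,-16],0],[0.55,[0,0,-16],0]]'; python3 -c "
from h import *
print(tool((582.3,306.4),None))"
```

```text
clock: 34.25
eef_pos: [628.4, -30.0, 56.4]
eef_rot: [-3.141, 0.0, 1.731]
wrist_force: [-5.8, 0.6, 8.2]
finger_gap: 53.9
finger_force: 15.0
clock: 35.25
eef_pos: [628.6, -30.0, 216.0]
eef_rot: [3.14, 0.0, 1.731]
wrist_force: [0.7, 0.4, -0.8]
finger_gap: 73.4
finger_force: 0.0
(array([ 3.395e+01,  8.000e-01, -1.000e-02]), np.float64(0.0))
```

```bash
python3 -m creep '[[0.55,[4,0.1,0],0],[0.55,[9,0.3,0],0],[0.55,[14,0.4,0],0],[0.55,[19,0.5,0],0],[0.55,[24,0.6,0],0],[0.55,[29,0.7,0],0],[0.55,[33,0.8,0],0],[0.55,[33.9,0.8,0],0],[0.55,[33.9,0.8,0],0],[0.55,[33.9,0.8,0],0],[0.55,[33.9,0.8,0],0],[0.55,[33.9,0.8,0],0]]'; python3 -c "
from h import *
print(tool((582.3,306.4),45.5,1.731))"
```

```text
clock: 36.45
eef_pos: [582.7, 304.6, 215.6]
eef_rot: [-3.142, 0.0, 1.729]
wrist_force: [0.0, -0.2, -0.7]
finger_gap: 72.9
finger_force: 0.0
(array([ 1.800e-01, -1.000e-02,  1.701e+01]), np.float64(-0.02))
```

```bash
python3 -m creep '[[0.55,[0.1,0,4],0],[0.55,[0.1,0,8],0],[0.55,[0.1,0,12],0],[0.55,[0.1,0,15],0],[0.55,[0.1,0,17],0],[0.55,[0.1,0,17],0],[0.55,[0.1,0,17],0],[-1,[0.1,0,17],0],[-1,[0.1,0,17],0],[-1,[0.1,0,17],0],[-1,[0.1,0,17],0],[-1,[0.1,0,17],0]]' 15;python3 -m creep '[[-1,[0,0,0],0],[-1,[0,0,-1],0],[-1,[0,0,-4],0],[-1,[0,0,-8],0],[-1,[0,0,-12],0],[-1,[0,0,-16],0],[-1,[0,0,-16],0],[-1,[0,0,-16],0],[-1,[0,0,-16],0]]'; python3 -c "
from h import *
print(tool((607.3,108.4),56))"
```

```text
clock: 37.65
eef_pos: [582.6, 307.1, 46.7]
eef_rot: [3.14, -0.0, 1.731]
wrist_force: [-0.7, -1.1, 6.9]
finger_gap: 53.8
finger_force: 15.0
clock: 38.55
eef_pos: [581.5, 306.7, 203.9]
eef_rot: [-3.139, 0.001, 1.731]
wrist_force: [0.4, 0.5, -2.0]
finger_gap: 53.7
finger_force: 15.0
(array([-19.97,  -0.58,  14.81]), np.float64(0.0))
```

```bash
python3 -m creep '[[-1,[-3,-0.1,0],0],[-1,[-7,-0.2,0],0],[-1,[-11,-0.3,0],0],[-1,[-15,-0.4,0],0],[-1,[-18.5,-0.5,0],0],[-1,[-19.9,-0.6,0],0],[-1,[-19.9,-0.6,0],0],[-1,[-19.9,-0.6,4],0],[-1,[-19.9,-0.6,8],0],[-1,[-19.9,-0.6,11],0],[-1,[-19.9,-0.6,12.5],0],[-1,[-19.9,-0.6,12.5],0]]'; python3 -m creep '[[-1,[0,0,0],0],[-1,[0,0,0],0],[-1,[0,0,0],0]]'; python3 -c "
from h import *
print(tool((607.5,109),56.5))"
```

```text
clock: 39.75
eef_pos: [606.9, 110.4, 78.5]
eef_rot: [-3.138, -0.0, 1.732]
wrist_force: [-0.1, 1.1, -1.9]
finger_gap: 53.4
finger_force: 15.0
clock: 40.05
eef_pos: [608.6, 109.7, 82.1]
eef_rot: [3.139, 0.0, 1.731]
wrist_force: [-0.2, 0.4, -3.1]
finger_gap: 53.5
finger_force: 15.0
(array([-0.05, -0.13,  2.56]), np.float64(0.0))
```

```bash
python3 -m creep '[[-1,[0,-0.1,0.8],0],[-1,[0,-0.1,1.6],0],[-1,[0,-0.1,2.2],0],[-1,[0,-0.1,2.5],0],[-1,[0,-0.1,2.5],0],[-1,[0,-0.1,2.5],0],[-1,[0,-0.1,2.5],0]]';  python3 -m creep '[[0.9,[0,0,0],0],[0.9,[0,0,0],0],[0.9,[0,0,0],0],[0.9,[0,0,0],0],[0.9,[0,0,-4],0],[0.9,[0,0,-8],0],[0.9,[0,0,-12],0],[1,[0,0,-16],0],[1,[0,0,-16],0],[1,[0,0,-16],0]]'; python3 -c "
from h import *
print(tool((492,308.6),None,3.302))"
```

```text
clock: 40.75
eef_pos: [606.7, 109.3, 55.9]
eef_rot: [-3.141, 0.0, 1.731]
wrist_force: [-6.1, -0.9, 7.0]
finger_gap: 53.9
finger_force: 15.0
clock: 41.75
eef_pos: [607.1, 109.4, 216.0]
eef_rot: [3.14, 0.0, 1.731]
wrist_force: [0.3, -1.0, -1.0]
finger_gap: 93.8
finger_force: 0.0
(array([ 2.15e+01, -8.18e+00, -1.00e-02]), np.float64(18.0))
```

```bash
python3 -m creep '[[1,[4,-2,0],-2],[1,[8,-4,0],-4],[1,[12,-6,0],-6],[1,[16,-7,0],-8],[1,[19.5,-8,0],-10],[1,[21.5,-8.2,0],-12],[1,[21.5,-8.2,0],-14],[1,[21.5,-8.2,0],-16],[1,[21.5,-8.2,0],-18],[1,[21.5,-8.2,0],-18],[1,[21.5,-8.2,0],-18],[1,[21.5,-8.2,0],-18]]'; python3 -c "
from h import *
print(tool((492,308.6),45.5,3.302))"
```

```text
clock: 42.95
eef_pos: [491.3, 308.3, 213.9]
eef_rot: [-3.141, -0.002, -2.98]
wrist_force: [-0.0, -0.2, -0.0]
finger_gap: 94.0
finger_force: 0.0
(array([-0.11,  0.03, 16.84]), np.float64(0.01))
```

```bash
python3 -m creep '[[1,[0,0,4],0],[1,[0,0,8],0],[1,[0,0,12],0],[1,[0,0,15],0],[1,[0,0,16.8],0],[1,[0,0,16.8],0],[1,[0,0,16.8],0],[-1,[0,0,16.8],0],[-1,[0,0,16.8],0],[-1,[0,0,16.8],0],[-1,[0,0,16.8],0],[-1,[0,0,16.8],0]]' 15;python3 -m creep '[[-1,[0,0,0],0],[-1,[0,0,0],0],[-1,[0,0,-1],0],[-1,[0,0,-4],0],[-1,[0,0,-8],0],[-1,[0,0,-12],0],[-1,[0,0,-16],0],[-1,[0,0,-16],0],[-1,[0,0,-16],0],[-1,[0,0,-16],0]]'; python3 -c "
from h import *
print(tool((549.5,28.8),56))"
```

```text
clock: 44.15
eef_pos: [491.8, 308.6, 47.8]
eef_rot: [3.141, 0.0, -2.981]
wrist_force: [-0.1, 0.0, 0.1]
finger_gap: 57.6
finger_force: 0.0
clock: 45.15
eef_pos: [491.1, 308.2, 206.0]
eef_rot: [-3.141, -0.003, -2.981]
wrist_force: [0.6, -0.2, -2.9]
finger_gap: 53.8
finger_force: 15.0
(array([ -1.35, -28.5 ,  15.02]), np.float64(0.0))
```

```bash
python3 -m creep '[[-1,[-0.2,-3,0],0],[-1,[-0.4,-7,0],0],[-1,[-0.6,-11,0],0],[-1,[-0.8,-15,0],0],[-1,[-1,-19,0],0],[-1,[-1.2,-23,0],0],[-1,[-1.4,-26.5,0],0],[-1,[-1.4,-28.5,0],0],[-1,[-1.4,-28.5,0],0],[-1,[-1.4,-28.5,0],0],[-1,[-1.4,-28.5,0],0]]'; python3 -m creep '[[-1,[0,0,4],0],[-1,[0,0,8],0],[-1,[0,0,11],0],[-1,[0,0,12.5],0],[-1,[0,0,12.5],0],[-1,[0,0,12.5],0],[-1,[0,0,12.5],0]]';python3 -c "
from h import *
print(tool((549.5,28.8),57.3))"
```

```text
clock: 46.25
eef_pos: [550.7, 30.2, 206.9]
eef_rot: [3.141, -0.001, -2.981]
wrist_force: [-0.6, -0.1, -3.9]
finger_gap: 53.8
finger_force: 15.0
clock: 46.95
eef_pos: [551.6, 29.8, 83.9]
eef_rot: [-3.141, 0.002, -2.981]
wrist_force: [0.2, 1.0, -3.3]
finger_gap: 53.1
finger_force: 15.0
(array([ 0.23, -0.06,  2.66]), np.float64(0.0))
```

```bash
python3 -m creep '[[-1,[0.2,-0.1,0.8],0],[-1,[0.2,-0.1,1.6],0],[-1,[0.2,-0.1,2.3],0],[-1,[0.2,-0.1,2.7],0],[-1,[0.2,-0.1,2.7],0],[-1,[0.2,-0.1,2.7],0],[-1,[0.2,-0.1,2.7],0]]';  python3 -m creep '[[0.9,[0,0,0],0],[0.9,[0,0,0],0],[0.9,[0,0,0],0],[0.9,[0,0,0],0],[0.9,[0,0,-4],0],[0.9,[0,0,-8],0],[0.9,[0,0,-12],0],[1,[0,0,-16],0],[1,[0,0,-20],0],[1,[0,0,-24],0],[1,[0,0,-24],0],[1,[0,0,-24],0]]'
python3 - <<'E'
from h import *
import pickle;p=manip.camera_params('wrist');pickle.dump(p,open('w5.pkl','wb'));cv2.imwrite('pics/w5.png',manip.camera('wrist')[:,:,::-1])
E
```

```text
clock: 47.65
eef_pos: [549.7, 28.2, 56.0]
eef_rot: [-3.142, 0.001, -2.981]
wrist_force: [0.6, 1.8, 5.9]
finger_gap: 54.1
finger_force: 15.0
clock: 48.85
eef_pos: [549.2, 28.1, 295.8]
eef_rot: [-3.141, 0.001, -2.981]
wrist_force: [0.2, 0.3, -1.4]
finger_gap: 94.0
finger_force: 0.0
```

View pics/w5.png

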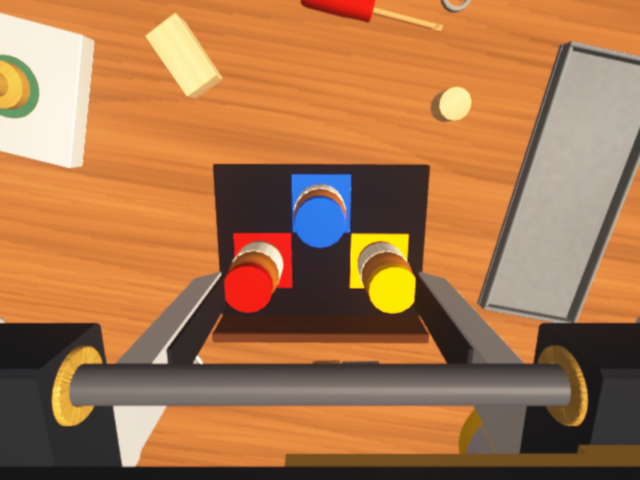

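The view shows all three jars upright on their own pads: blue lid (319,221), red (248,288), yellow (391,287). The stamp is on the disc at (12,86). I'll check the centring in numbers and with a top view.

Run:
```python
from h import *
import pickle
np.set_printoptions(precision=1,suppress=True)
p=pickle.load(open("w5.pkl","rb"))
L=px2w("wrist",[(391,287),(319,221),(248,288)],110,p);print(L-[[607.5,108.3],[549.3,28.5],[629.2,-30]])
print(manip.read_state()["wrist_force"])
cv2.imwrite('pics/top2.png',manip.camera('scene')[:,:,::-1])
```

```text
[[-3.8 -2.5]
 [ 1.  -2.1]
 [-2.4 -1.2]]
[-0.4  0.7 -0.2]
```

View pics/top2.png

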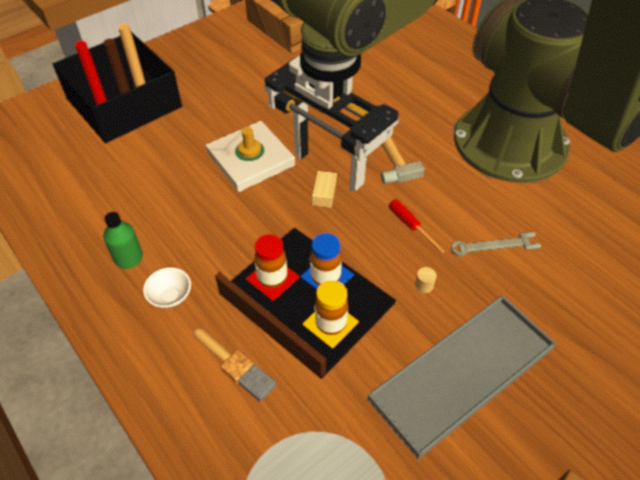

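The scene view shows the stamp upright on the disc at (249,145) and the jars upright on their pads, offset by at most about 5 mm. The gripper is clear, so I'm handing in.

```bash
python3 -c "
from cell import manip
print(manip.sign_off())"
```

```text
the job is handed in; nothing more can be done
None
```

I handed the job in at about 49 s on the robot's clock: the stamp stands upright on the green disc, measured about 2 mm off centre, and each jar is upright on its own pad within about 5 mm; the hand-in gave no verdict.

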